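Tug-test the spring clips and sort out the weak one

ROBOT

A 6-joint arm with a two-finger parallel gripper is mounted at the origin on the work surface. World frame = base frame: x ahead of the robot, y to its left, z up, the work surface at z = 0. Lengths are in m, angles in rad, forces in N, time in s.
With the tool pointing down it reaches from about 0.425 to 0.95 m from the base axis. Payload 3.5 kg.
Tool frame: the origin (TCP) lies midway between the tips of the shut fingers; the grasp point (between the pads) lies ctrl.grasp_offset behind it (ctrl.grasp_offset is the distance from the TCP to the grasp point, in m); x points along the fingers, y is the direction in which the jaws open and shut, and the axes are right-handed (so a half turn about x gives the same grasp; the last joint's range is limited). The gripper opens to 85 mm and grips with 20 to 120 N. Pads are 22 mm wide; open, the fingers measure 114 mm over their backs; the gripper's body (76 mm by 85 mm) begins 54 mm behind the grasp point. The pads swing forward as they close: fully open they stand 13 mm farther back than shut.
Start: joints at [-0.15, 0.286, 1.577, -0, 1.279, -0.15], TCP at [0.675, 0, 0.231] pointing down, gripper open.
Joint ranges: [-2.77, 2.77], [-0.9, 2.22], [0.21, 2.48], [-1.53, 4.67], [0.24, 2.81], [-2.84, 2.84]. Speed limits (rad/s): [2.79, 2.79, 3.14, 3.14, 3.14, 3.14].

INTERFACE

Orientations are given as a unit quaternion [x, y, z, w].
In Python, from plant import readout, read_camera, sign_off, ctrl gives the robot as it stands.
- The arm moves only by the tool drive_tool, never from a script. Its argument "steps" is a list of rows, each a list of 5 numbers: the shift along the tool's x, y, z in cm, then the turn about the tool's x in degrees, then the opening, from 0 (shut) to 1 (fully open). A call has 1 to 10 rows; each row shifts and turns the commanded pose from where the row before left it, along the tool's axes as they then stand; what a row does not reach is not made up. A row lasts 1/10 s, in which the tool goes at most 50 mm and 8.59 degrees, less where a joint would pass 70% of its speed; a pose out of reach is approached as far as the arm can. A call is refused whole if a number of a shift passes 5 or a number of a turn 8.59, either way. A call with a gripper value outside its range is refused whole. The fingers move at their own pace and stop on an object; "force" is the grip in N (left out, the last holds). Time passes only in rows, so rows that do not move let the fingers close. It gives the time, the measured TCP pose, the force and the opening at its end, in the units of the state.
- readout.get_state(): the state, without advancing time (a new reading comes with each control period).
- read_camera(name): name is "scene" or "side" or "wrist"; returns a dict with "frame" (384x512x3 uint8, red, green, blue), "vertical_fov" (degrees; the focal length in pixels is half the picture's height over the tangent of half this angle, whatever the lens; pixels are square), "cx", "cy" (the principal point, pixels), "k1" (the pictures are not rectified: a ray, as slopes to the right and down, at radius r is drawn at 1 + k1 r^2 times it, then the intrinsics apply), "eye" and "orientation" of the camera in the world. Camera axes: x right, y up, looking along -z (the intrinsics and any distortion apply to the point x, -y, -z); pixel columns grow to the right and rows downward; lengths in m; the calibration is good to about 2 mm. A picture is of the moment at which its call begins. There is no depth.
- sign_off(): hands the job in, once; it reports no verdict.
The state is a dict: "time": time; "qpos": joint angles; "dq": joint speeds; "joint_efforts": joint torques, N m; "eef_pos": TCP position; "tcp_rot": TCP orientation; "contact_force": force on the tool from outside, world axes, zero at the start; "wrist_torque": the same for the moment, N m; "opening": opening from 0.0 (shut) to 1.0 (fully open).
Only numpy, scipy, OpenCV 4.12 (cv2) and the standard library are available. Lean on these libraries where they do the work, as an engineer would, in place of code of your own. Each camera call takes 0.05 s, during which the arm holds its last target. There are 200 camera calls.

TASK

One of the three spring clips on the test board has gone weak. Tug lightly, with 7 N and never more than 10 N, at their test strips one by one to find the clip that lets its strip slide out; draw that strip fully out and leave it on the board, then stand its clip upright in the repair bin. The sound clips stay in their seats with their strips still in place, and everything else stays where it is.

Things in the scene. Friction and masses are not known exactly. Their poses are not given: they have to be found in the camera images.
- rack: Test board: fixed dark wooden board 240 (x) x 350 (y) x 20 mm; origin at the centre of its underside, x points from the strips to the clips. Seats on top at x = 60, y = -115, 0, 115 mm hold the clips between low steel stops (8-12 mm high, 1.5 to 3 mm play): a clip cannot follow a pulled strip but lifts straight out. 67 mm of free board lie in front of the strips' blocks.
- bin: The repair bin: a fixed open grey plastic box, 190 (x) x 160 (y) x 45 mm high, walls and floor 5 mm; origin at the centre of its underside.
- clip_a_mid (a point): One of three spring clips that look alike; the weak one may sit in any seat. Wooden base 90 (x) x 44 (y) x 14 mm; on it two steel cheeks, 34 mm long (x), 30 mm over their outsides (y), 14 to 52 mm above the underside: grip across these. The sprung upper jaw lies between them, its lever rises behind to 60 mm. Point: between the cheeks, 32 mm above the underside; x points from jaws to tail. 135 g.
- strip_a_mid (a point): Plywood test strip in clip_a: tongue 20 x 5 mm, 32 mm deep in the jaws; on its outer end an upright block 24 (x) x 22 (y) x 50 mm standing on the board, gripped across y. Point: block's centre, 25 mm up, at first 105 mm before its clip's point; x points into the clip (pull along -x). 25-50 g. A weak clip lets it slide at 2 to 5 N, a sound one holds over 15 N; 1.5 mm play before a tug bites.
- clip_b_mid (a point): One of three spring clips that look alike; the weak one may sit in any seat. Wooden base 90 (x) x 44 (y) x 14 mm; on it two steel cheeks, 34 mm long (x), 30 mm over their outsides (y), 14 to 52 mm above the underside: grip across these. The sprung upper jaw lies between them, its lever rises behind to 60 mm. Point: between the cheeks, 32 mm above the underside; x points from jaws to tail. 135 g.
- strip_b_mid (a point): Plywood test strip in clip_b: tongue 20 x 5 mm, 32 mm deep in the jaws; on its outer end an upright block 24 (x) x 22 (y) x 50 mm standing on the board, gripped across y. Point: block's centre, 25 mm up, at first 105 mm before its clip's point; x points into the clip (pull along -x). 25-50 g. A weak clip lets it slide at 2 to 5 N, a sound one holds over 15 N; 1.5 mm play before a tug bites.
- clip_c_mid (a point): One of three spring clips that look alike; the weak one may sit in any seat. Wooden base 90 (x) x 44 (y) x 14 mm; on it two steel cheeks, 34 mm long (x), 30 mm over their outsides (y), 14 to 52 mm above the underside: grip across these. The sprung upper jaw lies between them, its lever rises behind to 60 mm. Point: between the cheeks, 32 mm above the underside; x points from jaws to tail. 135 g.
- strip_c_mid (a point): Plywood test strip in clip_c: tongue 20 x 5 mm, 32 mm deep in the jaws; on its outer end an upright block 24 (x) x 22 (y) x 50 mm standing on the board, gripped across y. Point: block's centre, 25 mm up, at first 105 mm before its clip's point; x points into the clip (pull along -x). 25-50 g. A weak clip lets it slide at 2 to 5 N, a sound one holds over 15 N; 1.5 mm play before a tug bites.
- tin: Bystander, to be left alone: small steel tin, 26 mm across, 20 mm high, on the board between two clips; origin at its underside.
- nut: Bystander, to be left alone: steel collar, 24 mm across, 10 mm high, on the board between two clips; origin at its underside.
- chisel: Bystander, to be left alone: wood-handled chisel, 260 mm long, near the robot; origin at its underside.
- mallet: Bystander, to be left alone: wooden mallet, 285 mm long, head 60 mm high, on the left; origin at its underside.
- offcut: Bystander, to be left alone: block of wood 100 x 70 x 55 mm beyond the bin; origin at its underside.
- rule: Bystander, to be left alone: folded wooden rule 200 x 32 x 16 mm, near the robot on the right; origin at its underside.
- pencil: Bystander, to be left alone: flat carpenter's pencil 175 x 14 x 8 mm beyond the board; origin at its underside.
Mind the look-alikes: they are no part of the job. Leave any black look-alike of the part that bears strip_b_mid alone. What is shaped like the part that bears clip_a_mid but red is not meant.

How it is judged:
On the way:
1. the weak clip's strip has been drawn fully out while the clip still sits in its seat (((x of strip_a_mid in the frame of clip_a_mid below -0.135 m and distance of clip_a_mid from where it was at the start of the episode below 0.012 m) or (x of strip_b_mid in the frame of clip_b_mid below -0.135 m and distance of clip_b_mid from where it was at the start of the episode below 0.012 m) or (x of strip_c_mid in the frame of clip_c_mid below -0.135 m and distance of clip_c_mid from where it was at the start of the episode below 0.012 m))), for 0.1 s.
At the end, for the whole second after the job is handed in: One clip, the weak one, stands upright (0.3 rad) on the repair bin's floor, within 80 mm (x) and 65 mm (y) of its centre; its strip lies or stands on the board (point within 130, 185 mm of its centre); the sound clips are within 12 mm of their starts, their strips drawn by at most 7 mm (((x of clip_a_mid in the frame of bin between -0.08 and 0.08 m and y of clip_a_mid in the frame of bin between -0.065 and 0.065 m and height (world z) of clip_a_mid below 0.05 m and angle between clip_a_mid's own z axis and vertical below 0.3 rad and horizontal distance between strip_a_mid and clip_a_mid above 0.15 m and x of strip_a_mid in the frame of rack between -0.13 and 0.13 m and y of strip_a_mid in the frame of rack between -0.185 and 0.185 m and height (world z) of strip_a_mid below 0.06 m and (distance of clip_b_mid from where it was at the start of the episode below 0.012 m and x of strip_b_mid in the frame of clip_b_mid above -0.112 m) and (distance of clip_c_mid from where it was at the start of the episode below 0.012 m and x of strip_c_mid in the frame of clip_c_mid above -0.112 m)) or (x of clip_b_mid in the frame of bin between -0.08 and 0.08 m and y of clip_b_mid in the frame of bin between -0.065 and 0.065 m and height (world z) of clip_b_mid below 0.05 m and angle between clip_b_mid's own z axis and vertical below 0.3 rad and horizontal distance between strip_b_mid and clip_b_mid above 0.15 m and x of strip_b_mid in the frame of rack between -0.13 and 0.13 m and y of strip_b_mid in the frame of rack between -0.185 and 0.185 m and height (world z) of strip_b_mid below 0.06 m and (distance of clip_a_mid from where it was at the start of the episode below 0.012 m and x of strip_a_mid in the frame of clip_a_mid above -0.112 m) and (distance of clip_c_mid from where it was at the start of the episode below 0.012 m and x of strip_c_mid in the frame of clip_c_mid above -0.112 m)) or (x of clip_c_mid in the frame of bin between -0.08 and 0.08 m and y of clip_c_mid in the frame of bin between -0.065 and 0.065 m and height (world z) of clip_c_mid below 0.05 m and angle between clip_c_mid's own z axis and vertical below 0.3 rad and horizontal distance between strip_c_mid and clip_c_mid above 0.15 m and x of strip_c_mid in the frame of rack between -0.13 and 0.13 m and y of strip_c_mid in the frame of rack between -0.185 and 0.185 m and height (world z) of strip_c_mid below 0.06 m and (distance of clip_a_mid from where it was at the start of the episode below 0.012 m and x of strip_a_mid in the frame of clip_a_mid above -0.112 m) and (distance of clip_b_mid from where it was at the start of the episode below 0.012 m and x of strip_b_mid in the frame of clip_b_mid above -0.112 m)))); the robot touches nothing.
It fails at once if a strip is pulled so hard that its clip bears on its seat with more than 15 N ((contact force between clip_a and rack above 15 N and contact force between strip_a and the fingers above 1 N) or (contact force between clip_b and rack above 15 N and contact force between strip_b and the fingers above 1 N) or (contact force between clip_c and rack above 15 N and contact force between strip_c and the fingers above 1 N)).
It fails at once if a bystander is moved more than 30 mm (distance of any of tin, nut, chisel, mallet, offcut, rule, pencil from where it was at the start of the episode above 0.03 m).
It also fails if it takes over 72 s, if anything falls off the work surface, if the arm or the gripper's body presses on something with over 40 N, if the wrist force passes 120 N, or if a joint passes its speed limit or range.

## Working session

There is one attempt and no reset: what is moved stays moved. The work goes in short steps, Python scripts to look and compute and a tool call to move; the robot and the scene stay as the last step left them, time stands still between calls to the robot, and variables do not carry over. Pictures are saved under pics/ and viewed, about 8 in all and at most 12, crops included, and the job is handed in when it is done.

Besides the shell and the picture viewer there is one more tool, called in YAML: its name, and indented under it one key for each argument. drive_tool: Moves the arm, as the interface text tells. Its arguments: {"type":"object","properties":{"steps":{"type":"array","items":{"type":"array","items":{"type":"number"}}},"force":{"type":"number"}},"required":["steps"]}

```bash
mkdir -p pics; cat > h.py <<'E'
import numpy as np, cv2, json
from scipy.spatial.transform import Rotation as R
from plant import readout, read_camera, sign_off, ctrl
def shot(n,f):
    c=read_camera(n); cv2.imwrite(f'pics/{f}.png',c['frame'][:,:,::-1])
    np.savez(f'pics/{f}.npz',**c); return c
def load(f): return dict(np.load(f'pics/{f}.npz'))
def foc(c): return c['frame'].shape[0]/2/np.tan(np.radians(c['vertical_fov'])/2)
def world(c,u,v,z):
    f=foc(c); d=np.array([(u-c['cx'])/f,(v-c['cy'])/f]); s=d.copy()
    for _ in range(30): s=d/(1+c['k1']*(s@s))
    r=R.from_quat(c['orientation']).apply([s[0],-s[1],-1]); e=np.array(c['eye'])
    return e+r*(z-e[2])/r[2]
def pix(c,p):
    q=R.from_quat(c['orientation']).inv().apply(np.array(p)-c['eye']); s=np.array([q[0],-q[1]])/-q[2]
    return s*(1+c['k1']*(s@s))*foc(c)+[c['cx'],c['cy']]
def crop(f,u0,v0,u1,v1,k,g):
    im=cv2.imread(f'pics/{f}.png')[v0:v1,u0:u1]; cv2.imwrite(f'pics/{g}.png',cv2.resize(im,None,fx=k,fy=k,interpolation=cv2.INTER_CUBIC))
E
python3 - <<'E'
from h import *
print(readout.get_state(), ctrl.grasp_offset)
cs=[shot(n,n+'0') for n in('scene','side','wrist')]
for c in cs: print({k:v for k,v in c.items() if k!='frame'})
a=[c['frame'][:,:,::-1] for c in cs]
cv2.imwrite('pics/both.png',cv2.resize(np.hstack(a[:2]),(800,300)))
cv2.imwrite('pics/sc.png',cv2.resize(a[0],(800,600),interpolation=cv2.INTER_CUBIC))
cv2.imwrite('pics/si.png',cv2.resize(a[1],(800,600),interpolation=cv2.INTER_CUBIC))
E
```

```text
{'time': 0.0, 'qpos': array([-1.50002708e-01,  2.87206903e-01,  1.57818864e+00,  5.72504337e-06,
        1.27859947e+00, -1.50017065e-01]), 'dq': array([ 4.44439090e-04, -1.88423821e-03, -9.77713428e-04, -6.34132176e-04,
        9.48327314e-05,  7.79427707e-04]), 'joint_efforts': array([-1.79628755e-04, -4.05981302e+01, -2.92628127e+01, -1.54224781e-04,
        5.81841552e-03,  3.74769741e-06]), 'eef_pos': array([6.74337981e-01, 1.29203339e-04, 2.29913385e-01]), 'tcp_rot': array([ 0.49949394,  0.50068757, -0.50049899,  0.49931806]), 'contact_force': array([-0.44184466,  0.12418379, -0.00646914]), 'wrist_torque': array([-0.01313941, -0.01276273, -0.03470538]), 'opening': 1.004220774234387} 0.0187
{'vertical_fov': 56.411699872786, 'cx': 249.96930032388363, 'cy': 190.56257217820038, 'k1': -0.10912087658937983, 'eye': array([ 0.90938647, -0.48471005,  0.82629713]), 'orientation': array([0.33782274, 0.11133428, 0.30429658, 0.88367645])}
{'vertical_fov': 50.001873544648674, 'cx': 256.6857290188646, 'cy': 196.394199097675, 'k1': -0.12610288659092922, 'eye': array([-0.03175671,  0.73421665,  0.86897455]), 'orientation': array([-0.14081954,  0.3858141 ,  0.85939555, -0.30455973])}
{'vertical_fov': 69.40320160523892, 'cx': 255.1292579777925, 'cy': 184.90224841122998, 'k1': -0.03130879202378174, 'eye': array([0.67539862, 0.08419085, 0.37311327]), 'orientation': array([-1.64321172e-01,  1.12052707e-03,  5.20311923e-04,  9.86406116e-01])}
```

View pics/sc.png

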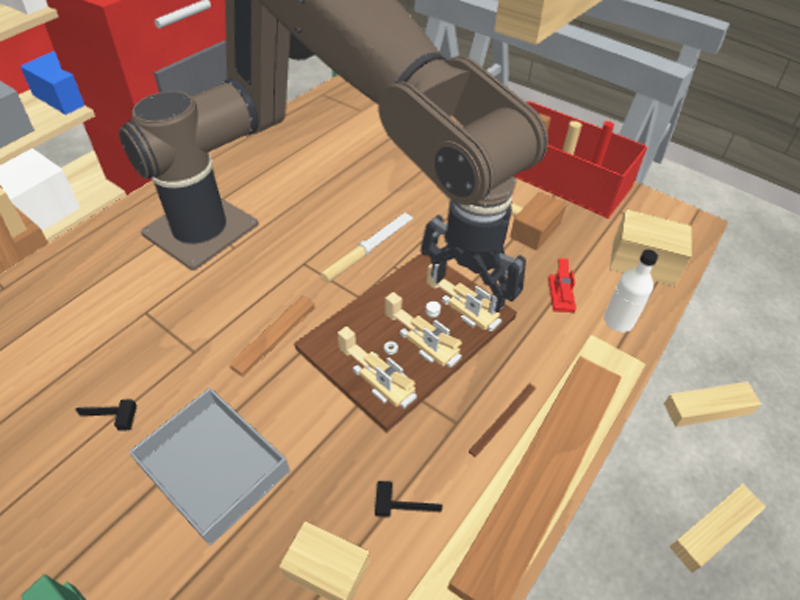

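View pics/si.png

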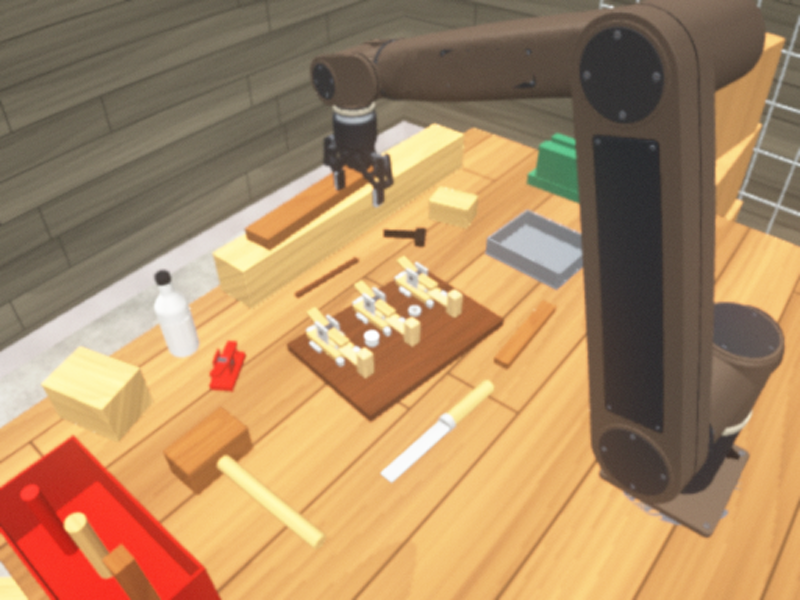

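Seen so far, in 800x600 pixels:
- **Scene view:** the board's three strip blocks are at (347,340), (393,305) and (433,275). Their clips are at (387,378), (432,340) and (475,305).
- **Look-alikes to leave alone:** a red clip at (563,285), and black T-shaped strips at (125,412) and (385,500).
- **Bin:** its corners are at (133,455), (210,390), (288,465) and (210,541).

My targets are the three pale strips on the board. Next I'll check close crops.

```bash
python3 - <<'E'
from h import *
crop('side0',180,155,330,270,5,'sidec'); crop('scene0',185,160,335,280,5,'scenec')
E
```

```text
(no output)
```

View pics/sidec.png

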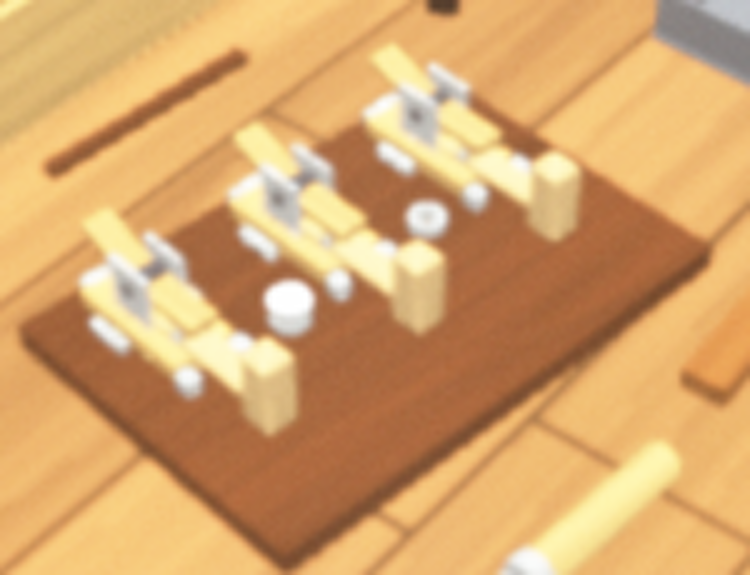

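View pics/scenec.png

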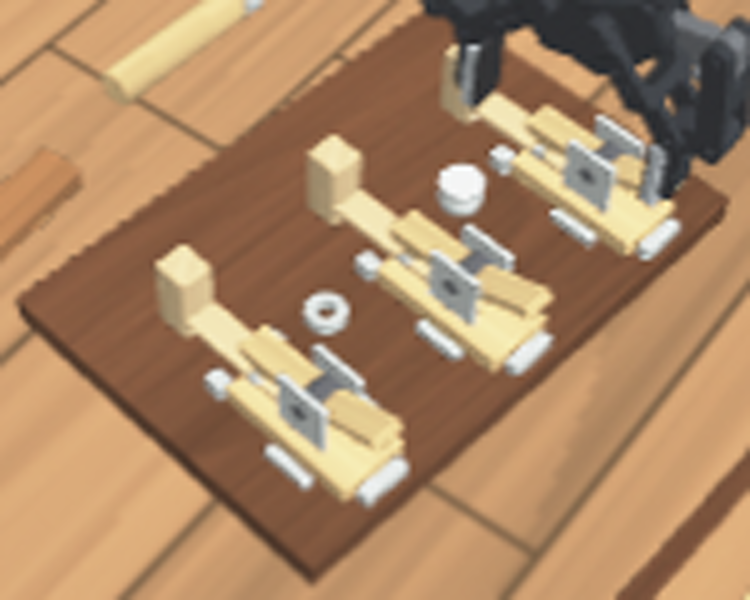

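```bash
python3 - <<'E'
from h import *
from scipy.optimize import least_squares
sc,si=load('scene0'),load('side0')
S=lambda x,y:(180+(x+.5)/5-.5,155+(y+.5)/5-.5)
C=lambda x,y:(185+(x+.5)/5-.5,160+(y+.5)/5-.5)
B=[(-45,-115),(-45,0),(-45,115)]
obs=[(si,S(22,333),(120,175,20)),(si,S(287,555),(-120,175,20)),(si,S(710,250),(-120,-175,20)),
(si,S(270,356),(-45,115,70)),(si,S(420,256),(-45,0,70)),(si,S(555,167),(-45,-115,70)),
(sc,C(22,300),(-120,-175,20)),(sc,C(314,568),(120,-175,20)),(sc,C(725,202),(120,175,20)),
(sc,C(185,264),(-45,-115,70)),(sc,C(334,152),(-45,0,70))]
def T(p,q):
    x,y,a=p; c,s=np.cos(a),np.sin(a); q=np.array(q)/1000
    return [x+c*q[0]-s*q[1],y+s*q[0]+c*q[1],q[2]]
f=lambda p:np.concatenate([pix(c,T(p,q))-uv for c,uv,q in obs])
r=least_squares(f,[.7,0,0],loss='soft_l1');p=r.x
print(p,np.degrees(p[2]));print(f(p).reshape(-1,2).round(1))
for c,uv,q in obs: print(q,np.round((world(c,*uv,q[2]/1000)-T(p,q))*1000,1)[:2])
for y in(-115,0,115): print('strip',np.round(T(p,(-45,y,45)),4),'clip',np.round(T(p,(60,y,52)),4))
k=512/800
for x,y in[(133,455),(210,390),(288,465),(210,541)]: print('bin',world(sc,(x+.5)*k-.5,(y+.5)*k-.5,.045).round(3))
np.save('board.npy',p)
E
```

```text
[ 0.54567454  0.05152685 -0.12238725] -7.012272766877474
[[-1.7 -1.9]
 [-0.6 -0.1]
 [ 0.2 -1.8]
 [ 0.2  0.3]
 [ 0.4  0.2]
 [ 0.7 -0.2]
 [-0.8 -0.1]
 [ 1.   0.6]
 [ 1.9 -1.1]
 [-0.7 -0.8]
 [-0.4 -0.8]]
(120, 175, 20) [-9.9  2.3]
(-120, 175, 20) [-1.5 -0.6]
(-120, -175, 20) [-3.9  7.4]
(-45, 115, 70) [ 1.1 -0.6]
(-45, 0, 70) [1.4 0.1]
(-45, -115, 70) [1.2 2.1]
(-120, -175, 20) [2.1 1.3]
(120, -175, 20) [-3.  -0.2]
(120, 175, 20) [-2.4 -7.1]
(-45, -115, 70) [ 3.3 -0.8]
(-45, 0, 70) [ 2.9 -1.6]
strip [ 0.487  -0.0571  0.045 ] clip [ 0.5912 -0.0699  0.052 ]
strip [0.501 0.057 0.045] clip [0.6052 0.0442 0.052 ]
strip [0.5151 0.1712 0.045 ] clip [0.6193 0.1583 0.052 ]
bin [ 0.376 -0.43   0.045]
bin [ 0.379 -0.276  0.045]
bin [ 0.572 -0.289  0.045]
bin [ 0.568 -0.44   0.045]
```

drive_tool:
  steps:
    - [0,-2.63,-2.85,0,1]
    - [0,-2.63,-2.85,0,1]
    - [0,-2.63,-2.85,0,1]
    - [0,-2.63,-2.85,0,1]
    - [0,-2.63,-2.85,0,1]
    - [0,-2.63,-2.85,0,1]

```text
time: 0.75
eef_pos: [0.5157, 0.172, 0.2309]
tcp_rot: [-0.5, -0.5, 0.5, -0.5]
contact_force: [0.2, 0.7, -0.3]
opening: 1.002
```

drive_tool:
  steps:
    - [1,0,0,-8.3,1]
    - [1,0,0,-8.3,1]
    - [1,0,0,-8.3,1]
    - [1,0,0,-8.3,1]
    - [1,0,0,-8.3,1]
    - [1,0,0,-8.3,1]
    - [1,0,0,-8.3,1]
    - [1,0,0,-8.3,1]
    - [1,0,0,-8.3,1]
    - [1,0,0,-8.3,1]

```text
time: 1.75
eef_pos: [0.5169, 0.171, 0.1306]
tcp_rot: [0.041, 0.706, -0.041, 0.706]
contact_force: [0.0, 0.2, 0.4]
opening: 0.999
```

drive_tool:
  steps:
    - [0,0,0,0,0.8]
    - [0,0,0,0,0.8]
  force: 30

```text
time: 1.95
eef_pos: [0.517, 0.171, 0.1311]
tcp_rot: [0.044, 0.706, -0.044, 0.705]
contact_force: [-0.4, -1.5, -0.3]
opening: 0.8
```

```bash
python3 - <<'E'
from h import *
s=readout.get_state(); print(s['time'],s['eef_pos'],R.from_quat(s['tcp_rot']).as_matrix().round(3),s['contact_force'],s['qpos'])
c=shot('wrist','w1'); cv2.imwrite('pics/w1b.png',cv2.resize(c['frame'][:,:,::-1],(800,600)))
E
```

```text
1.95 [0.51695093 0.17100816 0.13112851] [[-0.001  0.125  0.992]
 [-0.     0.992 -0.125]
 [-1.    -0.    -0.001]] [-0.42158935 -1.53967866 -0.28042822] [ 1.33078099e-01  1.07279709e-01  1.97937846e+00  1.91839517e-05
  1.05574094e+00 -1.31252335e+00]
```

View pics/w1b.png

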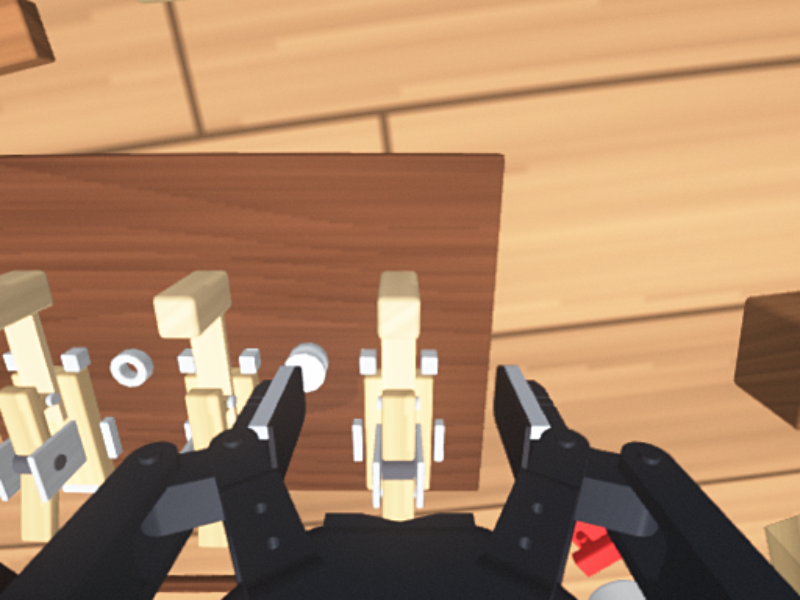

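The wrist view shows the left strip's block at (399,305), centred between the fingers at (300,400) and (497,400). The board's edge is level, so the yaw is right. Next I'll project the predicted block corners to check x.

```bash
python3 - <<'E'
from h import *
c=load('w1'); p=np.load('board.npy'); print(c['eye'])
k=800/512
for dx in (0,4):
  for q in [(-57,115,20),(-57,115,70),(-33,115,70),(-57,0,70),(-33,0,70),(-120,175,20)]:
    x,y,a=p; q=np.array(q)+[dx*(q[0]>-100),0,0]; C,s=np.cos(a),np.sin(a); w=[x+(C*q[0]-s*q[1])/1e3,y+(s*q[0]+C*q[1])/1e3,q[2]/1e3]
    print(dx,q,np.round((pix(c,w)+.5)*k-.5))
w=lambda x,y,z:(world(c,(x+.5)*k-.5,(y+.5)*k-.5,z)).round(4)
print(w(399,340,.07),w(399,272,.07),w(503,154,.02))
crop('w1',220,150,300,260,5,'w1c')
E
```

```text
[0.4349028  0.18204782 0.27423661]
0 [-57 115  20] [398. 261.]
0 [-57 115  70] [397. 288.]
0 [-33 115  70] [398. 332.]
0 [-57   0  70] [169. 288.]
0 [-33   0  70] [177. 332.]
0 [-120  175   20] [504. 153.]
4 [-53 115  20] [398. 268.]
4 [-53 115  70] [398. 295.]
4 [-29 115  70] [398. 339.]
4 [-53   0  70] [170. 295.]
4 [-29   0  70] [178. 339.]
4 [-120  175   20] [504. 153.]
[1.24   0.7493 0.07  ] [0.885  0.6008 0.07  ] [0.6788 0.8293 0.02  ]
```

View pics/w1c.png

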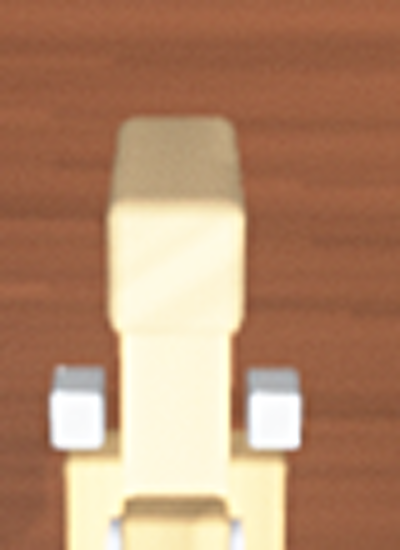

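The top face spans crop rows 205–330, which means the blocks sit 4 mm further in +x than I assumed. The tool is within 2 mm of centre, so I'll go down and grip.

drive_tool:
  steps:
    - [3.4,0,0.2,0,0.8]
    - [3.4,0,0,0,0.8]
    - [3.4,0,0,0,0.8]
    - [0,0,0,0,0.8]

```text
time: 2.4
eef_pos: [0.5154, 0.1702, 0.0251]
tcp_rot: [0.043, 0.709, -0.044, 0.702]
contact_force: [-1.2, 1.0, -0.9]
opening: 0.802
```

drive_tool:
  steps:
    - [0,0,0,0,0.2]
    - [0,0,0,0,0.2]
    - [0,0,0,0,0.1]
    - [0,0,0,0,0.1]
    - [0,0,0,0,0.1]
  force: 30

```text
time: 2.9
eef_pos: [0.5211, 0.1711, 0.0318]
tcp_rot: [0.043, 0.704, -0.043, 0.707]
contact_force: [-2.0, -0.1, 7.2]
opening: 0.252
```

drive_tool:
  steps:
    - [0,0,-0.05,0,0.1]
    - [0,0,-0.05,0,0.1]
    - [0,0,0,0,0.1]

```text
time: 3.2
eef_pos: [0.5211, 0.1711, 0.0319]
tcp_rot: [0.043, 0.703, -0.043, 0.708]
contact_force: [2.3, -1.3, 6.5]
opening: 0.25
```

The grip holds (21 mm), with about 7 N upward on the tool. I'll relieve that by raising the command 2.5 mm.

drive_tool:
  steps:
    - [-0.15,0,0,0,0.1]
    - [-0.1,0,0,0,0.1]
    - [0,0,0,0,0.1]
    - [0,0,0,0,0.1]

```text
time: 3.6
eef_pos: [0.5194, 0.1709, 0.032]
tcp_rot: [0.043, 0.704, -0.043, 0.707]
contact_force: [5.1, 0.3, -1.2]
opening: 0.258
```

drive_tool:
  steps:
    - [0,0,-0.05,0,0.1]
    - [0,0,-0.05,0,0.1]
    - [0,0,0,0,0.1]

```text
time: 3.9
eef_pos: [0.5195, 0.1709, 0.0319]
tcp_rot: [0.043, 0.703, -0.043, 0.708]
contact_force: [8.1, 0.4, -4.1]
opening: 0.256
```

drive_tool:
  steps:
    - [0,0,-0.05,0,0.1]
    - [0,0,0,0,0.1]

```text
time: 4.1
eef_pos: [0.5194, 0.1709, 0.0319]
tcp_rot: [0.043, 0.703, -0.043, 0.709]
contact_force: [10.4, -0.7, -5.4]
opening: 0.255
```

The left strip held at 10 N without moving, so that clip is sound. I'll ease off and release it. This tug reached slightly over 10 N, so I'll use finer steps on the rest.

drive_tool:
  steps:
    - [0,0,0.1,0,0.1]
    - [0,0,0.15,0,0.1]
    - [0.1,0,0.05,0,0.1]
    - [0,0,0,0,0.8]
    - [0,0,0,0,0.8]
    - [0,0,0,0,0.8]

```text
time: 4.7
eef_pos: [0.5186, 0.1707, 0.0301]
tcp_rot: [0.043, 0.707, -0.043, 0.705]
contact_force: [0.2, 0.7, -0.2]
opening: 0.754
```

drive_tool:
  steps:
    - [-3,0,0,0,0.8]
    - [-4,0,0,0,0.8]
    - [0,-3.83,0,0,0.8]
    - [0,-3.83,0,0,0.8]
    - [0,-3.83,0,0,0.8]
    - [0,0,0,0,0.8]
    - [0,0,0,0,0.8]

```text
time: 5.4
eef_pos: [0.5052, 0.0562, 0.1005]
tcp_rot: [0.044, 0.706, -0.044, 0.705]
contact_force: [0.1, 0.5, 0.4]
opening: 0.801
```

```bash
python3 - <<'E'
from h import *
s=readout.get_state(); print(s['time'],s['eef_pos'],R.from_quat(s['tcp_rot']).as_matrix().round(3),s['contact_force'])
p=np.load('board.npy'); x,y,a=p; C,S=np.cos(a),np.sin(a)
for Y in(-.115,0,.115): print(x+C*-.041-S*Y, y+S*-.041+C*Y)
c=shot('wrist','w2'); cv2.imwrite('pics/w2b.png',cv2.resize(c['frame'][:,:,::-1],(800,600)))
E
```

```text
5.4 [0.50520574 0.05621296 0.10047625] [[-0.001  0.124  0.992]
 [ 0.     0.992 -0.124]
 [-1.     0.    -0.001]] [0.08557106 0.47644674 0.40430032]
0.49094180039564655 -0.05760759534967852
0.5049812239766155 0.0565322074603585
0.5190206475575844 0.17067201027039552
```

View pics/w2b.png

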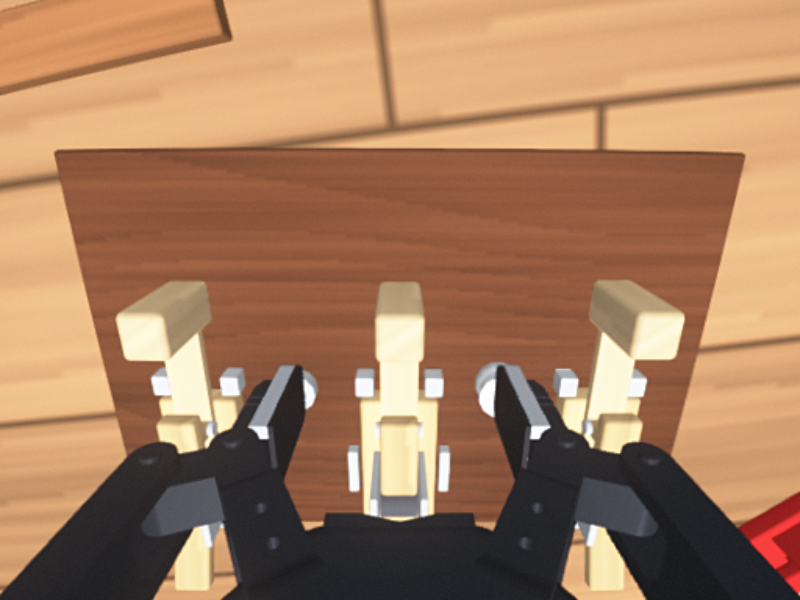

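The wrist view shows the middle block at (400,320), centred between the fingers, and the left strip still level with the others at row 320. I'll go down on the middle strip.

drive_tool:
  steps:
    - [3.4,0,0,0,0.7]
    - [3.3,0,0,0,0.7]
    - [0,0,0,0,0.6]
    - [0,0,0,0,0.1]
    - [0,0,0,0,0.1]
    - [0,0,0,0,0.1]
    - [0,0,0,0,0.1]
    - [0,0,0,0,0.1]

```text
time: 6.25
eef_pos: [0.5071, 0.0569, 0.0356]
tcp_rot: [0.043, 0.705, -0.043, 0.707]
contact_force: [-0.1, 1.3, 6.1]
opening: 0.252
```

drive_tool:
  steps:
    - [0,0,-0.05,0,0.1]
    - [0,0,0,0,0.1]

```text
time: 6.45
eef_pos: [0.5071, 0.0569, 0.0356]
tcp_rot: [0.044, 0.704, -0.043, 0.707]
contact_force: [1.9, 1.7, 4.9]
opening: 0.254
```

drive_tool:
  steps:
    - [-0.1,0,0,0,0.1]
    - [-0.05,0,0,0,0.1]
    - [0,0,0,0,0.1]

```text
time: 6.75
eef_pos: [0.5056, 0.0565, 0.0356]
tcp_rot: [0.043, 0.705, -0.043, 0.706]
contact_force: [0.5, -0.1, 2.6]
opening: 0.25
```

drive_tool:
  steps:
    - [0,0,-0.05,0,0.1]
    - [0,0,0,0,0.1]

```text
time: 6.95
eef_pos: [0.5054, 0.0565, 0.0356]
tcp_rot: [0.043, 0.705, -0.043, 0.707]
contact_force: [3.4, -0.1, 1.1]
opening: 0.255
```

drive_tool:
  steps:
    - [0,0,-0.03,0,0.1]
    - [0,0,0,0,0.1]

```text
time: 7.15
eef_pos: [0.5054, 0.0565, 0.0356]
tcp_rot: [0.043, 0.705, -0.043, 0.707]
contact_force: [5.5, -1.5, -0.4]
opening: 0.253
```

drive_tool:
  steps:
    - [0,0,-0.04,0,0.1]
    - [0,0,0,0,0.1]

```text
time: 7.35
eef_pos: [0.5054, 0.0566, 0.0356]
tcp_rot: [0.043, 0.704, -0.043, 0.707]
contact_force: [6.2, -1.3, -1.1]
opening: 0.256
```

drive_tool:
  steps:
    - [0,0,0,0,0.1]
    - [0,0,0,0,0.1]

```text
time: 7.55
eef_pos: [0.5054, 0.0565, 0.0356]
tcp_rot: [0.043, 0.704, -0.043, 0.707]
contact_force: [6.4, -1.3, -1.6]
opening: 0.252
```

drive_tool:
  steps:
    - [0,0,-0.03,0,0.1]
    - [0,0,0,0,0.1]
    - [0,0,0,0,0.1]

```text
time: 7.85
eef_pos: [0.5054, 0.0565, 0.0356]
tcp_rot: [0.043, 0.704, -0.043, 0.707]
contact_force: [6.9, -0.4, -1.5]
opening: 0.252
```

drive_tool:
  steps:
    - [0,0,0.1,0,0.1]
    - [0,0,0.1,0,0.1]
    - [0.1,0,0,0,0.1]
    - [0,0,0,0,0.7]
    - [0,0,0,0,0.8]
    - [0,0,0,0,0.8]

```text
time: 8.45
eef_pos: [0.5041, 0.0569, 0.0333]
tcp_rot: [0.043, 0.707, -0.043, 0.705]
contact_force: [0.0, 0.1, 0.7]
opening: 0.757
```

drive_tool:
  steps:
    - [-3,0,0,0,0.8]
    - [-4,0,0,0,0.8]
    - [0,-3.83,0,0,0.8]
    - [0,-3.83,0,0,0.8]
    - [0,-3.83,0,0,0.8]
    - [0,0,0,0,0.8]
    - [0,0,0,0,0.8]

```text
time: 9.15
eef_pos: [0.4909, -0.0577, 0.1037]
tcp_rot: [0.044, 0.706, -0.044, 0.705]
contact_force: [-0.2, -0.3, 0.8]
opening: 0.802
```

The middle strip held at 6.9 N without moving, so it is sound too. Now the right one.

drive_tool:
  steps:
    - [3.4,0,0,0,0.7]
    - [3.5,0,0,0,0.7]
    - [0,0,0,0,0.6]
    - [0,0,0,0,0.1]
    - [0,0,0,0,0.1]
    - [0,0,0,0,0.1]
    - [0,0,0,0,0.1]
    - [0,0,0,0,0.1]

```text
time: 9.95
eef_pos: [0.493, -0.0574, 0.0371]
tcp_rot: [0.043, 0.705, -0.043, 0.707]
contact_force: [-0.2, 1.5, 6.1]
opening: 0.25
```

drive_tool:
  steps:
    - [-0.1,0,-0.05,0,0.1]
    - [-0.1,0,0,0,0.1]
    - [0,0,0,0,0.1]

```text
time: 10.25
eef_pos: [0.4912, -0.0574, 0.0373]
tcp_rot: [0.043, 0.706, -0.043, 0.706]
contact_force: [1.1, 0.3, -0.9]
opening: 0.254
```

drive_tool:
  steps:
    - [0,0,-0.05,0,0.1]
    - [0,0,0,0,0.1]

```text
time: 10.45
eef_pos: [0.491, -0.0574, 0.0374]
tcp_rot: [0.043, 0.705, -0.043, 0.706]
contact_force: [2.0, -0.7, -2.0]
opening: 0.249
```

drive_tool:
  steps:
    - [0,0,-0.04,0,0.1]
    - [0,0,0,0,0.1]

```text
time: 10.65
eef_pos: [0.4904, -0.0573, 0.0374]
tcp_rot: [0.043, 0.706, -0.043, 0.706]
contact_force: [1.8, -0.5, -1.1]
opening: 0.255
```

It gives at about 2 N. I'll draw it out gently with a couple of probes, then the rest.

drive_tool:
  steps:
    - [0,0,-0.1,0,0.1]
    - [0,0,-0.1,0,0.1]
    - [0,0,-0.1,0,0.1]

```text
time: 10.95
eef_pos: [0.4873, -0.0568, 0.0374]
tcp_rot: [0.043, 0.706, -0.043, 0.706]
contact_force: [3.3, -0.6, -1.5]
opening: 0.251
```

drive_tool:
  steps:
    - [0,0,-0.2,0,0.1]
    - [0,0,-0.2,0,0.1]
    - [0,0,-0.2,0,0.1]

```text
time: 11.25
eef_pos: [0.4812, -0.0561, 0.0374]
tcp_rot: [0.043, 0.706, -0.043, 0.706]
contact_force: [2.6, -0.2, -0.2]
opening: 0.252
```

drive_tool:
  steps:
    - [0,0,-0.35,0,0.1]
    - [0,0,-0.35,0,0.1]
    - [0,0,-0.35,0,0.1]
    - [0,0,-0.35,0,0.1]
    - [0,0,-0.35,0,0.1]
    - [0,0,-0.35,0,0.1]
    - [0,0,-0.35,0,0.1]
    - [0,0,-0.35,0,0.1]
    - [0,0,-0.35,0,0.1]
    - [0,0,-0.35,0,0.1]

```text
time: 12.25
eef_pos: [0.446, -0.0517, 0.0371]
tcp_rot: [0.043, 0.706, -0.043, 0.706]
contact_force: [-0.2, -0.5, -1.0]
opening: 0.25
```

drive_tool:
  steps:
    - [0,0,-0.2,0,0.1]
    - [0,0,0,0,0.1]
    - [0.1,0,0,0,0.1]
    - [0,0,0,0,0.1]
    - [0,0,0,0,0.1]

```text
time: 12.75
eef_pos: [0.4444, -0.0515, 0.0371]
tcp_rot: [0.043, 0.707, -0.043, 0.705]
contact_force: [-3.7, 0.6, 7.2]
opening: 0.257
```

drive_tool:
  steps:
    - [-0.1,0,0,0,0.1]
    - [0,0,0,0,0.6]
    - [0,0,0,0,0.6]
    - [0,0,0,0,0.6]
    - [-3,0,0,0,0.6]
    - [-4,0,0,0,0.6]
    - [0,0,0,0,0.6]

```text
time: 13.45
eef_pos: [0.4485, -0.0529, 0.1127]
tcp_rot: [0.042, 0.702, -0.044, 0.71]
contact_force: [0.1, -0.8, 0.8]
opening: 0.595
```

drive_tool:
  steps:
    - [0,0,3.8,0,0.6]
    - [0,0,3.8,0,0.6]
    - [0,0,3.8,0,0.6]
    - [0,0,3.8,0,0.6]
    - [0,0,0,0,0.6]
    - [0,0,0,0,0.6]

```text
time: 14.05
eef_pos: [0.5951, -0.07, 0.1059]
tcp_rot: [0.043, 0.707, -0.043, 0.705]
contact_force: [0.4, -0.4, -0.2]
opening: 0.602
```

```bash
python3 - <<'E'
from h import *
s=readout.get_state(); print(s['time'],s['eef_pos'],s['contact_force'],s['opening'])
a=[shot('wrist','w3'),shot('scene','s3')]
cv2.imwrite('pics/w3b.png',np.vstack([cv2.resize(a[0]['frame'],(560,420))[80:], cv2.resize(a[1]['frame'][150:270,150:370],(560,305))])[:,:,::-1][:600])
E
```

```text
14.05 [ 0.59512296 -0.06996044  0.10587687] [ 0.35421029 -0.40465039 -0.16659832] 0.6019228642763883
```

View pics/w3b.png

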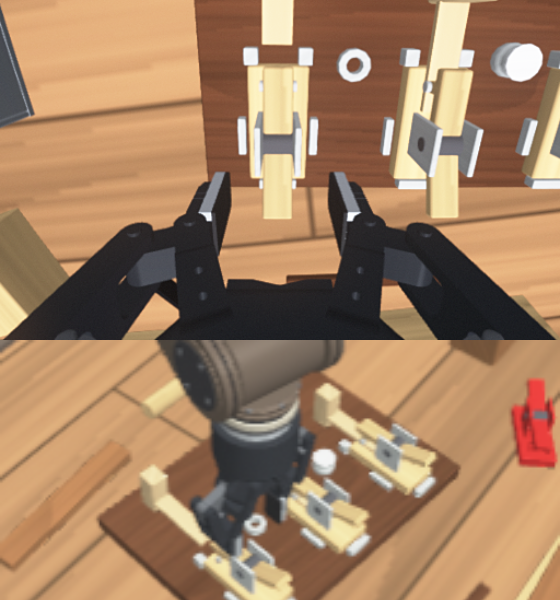

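The wrist view shows the right strip's tongue fully clear of the jaws: it ends at row 45, ahead of the jaw at row 65, and the block stands. The clip's cheeks (278,145) are centred between the fingers. Now I'll grip the clip.

drive_tool:
  steps:
    - [3.3,0,0,0,0.6]
    - [3,0,0,0,0.6]
    - [0,0,0,0,0.6]
    - [0,0,0,0,0.2]
    - [0,0,0,0,0.2]
    - [0,0,0,0,0.2]
    - [0,0,0,0,0.2]
    - [0,0,0,0,0.2]
  force: 50

```text
time: 14.95
eef_pos: [0.5964, -0.0703, 0.0459]
tcp_rot: [0.043, 0.705, -0.043, 0.707]
contact_force: [-0.5, -0.2, 4.4]
opening: 0.346
```

drive_tool:
  steps:
    - [-1,0,0,0,0.2]
    - [-1,0,0,0,0.2]
    - [-2,0,0,0,0.2]
    - [-3,0,0,0,0.2]
    - [-3,0,0,0,0.2]
    - [0,0,0,0,0.2]

```text
time: 15.55
eef_pos: [0.5985, -0.0709, 0.1506]
tcp_rot: [0.042, 0.702, -0.044, 0.709]
contact_force: [0.5, 1.4, -0.8]
opening: 0.345
```

drive_tool:
  steps:
    - [0,-3.76,-1.08,0,0.2]
    - [0,-3.76,-1.08,0,0.2]
    - [0,-3.76,-1.08,0,0.2]
    - [0,-3.76,-1.08,0,0.2]
    - [0,-3.76,-1.08,0,0.2]
    - [0,-3.76,-1.08,0,0.2]
    - [0,-3.76,-1.08,0,0.2]
    - [0,-3.76,-1.08,0,0.2]
    - [0,0,0,0,0.2]
    - [0,0,0,0,0.2]

```text
time: 16.55
eef_pos: [0.4721, -0.3582, 0.1433]
tcp_rot: [0.045, 0.706, -0.043, 0.705]
contact_force: [0.7, 0.7, -0.9]
opening: 0.34
```

```bash
python3 - <<'E'
from h import *
s=readout.get_state(); print(s['time'],s['eef_pos'],s['contact_force'],s['opening'])
a=[shot('wrist','w4'),shot('scene','s4')]
cv2.imwrite('pics/w4b.png',np.hstack([a[0]['frame'][:,:,::-1][:,56:456],cv2.resize(a[1]['frame'][200:392,50:250],(400,368))[:,:,::-1] if 0 else a[1]['frame'][:,:400,::-1]]))
E
```

```text
16.55 [ 0.47206214 -0.35823105  0.1432884 ] [ 0.65533088  0.72980919 -0.90221779] 0.33991284973833963
```

View pics/w4b.png

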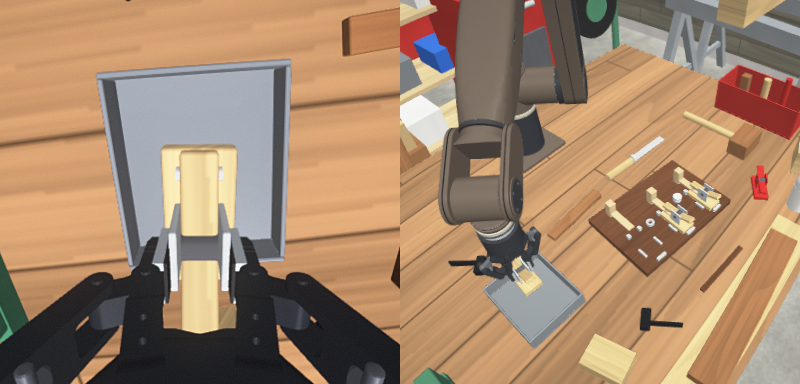

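The clip hangs level over the bin: its base is at (199,200), between the walls at columns 105 and 290. On the board the other two clips and all strips are in place. I'll lower it.

drive_tool:
  steps:
    - [4,0,0,0,0.2]
    - [4,0,0,0,0.2]
    - [2.4,0,0,0,0.2]
    - [0.3,0,0,0,0.2]
    - [0.3,0,0,0,0.2]
    - [0.2,0,0,0,0.2]
    - [0,0,0,0,0.2]

```text
time: 17.35
eef_pos: [0.4741, -0.3588, 0.0341]
tcp_rot: [0.042, 0.705, -0.044, 0.707]
contact_force: [-0.2, 0.2, -1.3]
opening: 0.344
```

drive_tool:
  steps:
    - [0,0,0,0,0.2]
    - [0,0,0,0,0.2]

```text
time: 17.55
eef_pos: [0.4736, -0.3587, 0.0334]
tcp_rot: [0.043, 0.705, -0.044, 0.706]
contact_force: [-0.2, 0.1, -1.3]
opening: 0.342
```

drive_tool:
  steps:
    - [0.15,0,0,0,0.2]
    - [0.15,0,0,0,0.2]
    - [0,0,0,0,0.2]

```text
time: 17.85
eef_pos: [0.4734, -0.3587, 0.0309]
tcp_rot: [0.043, 0.706, -0.043, 0.706]
contact_force: [-2.0, 2.1, 6.0]
opening: 0.338
```

drive_tool:
  steps:
    - [0,0,0,0,0.55]
    - [0,0,0,0,0.55]
    - [0,0,0,0,0.55]
    - [-3,0,0,0,0.55]
    - [-4,0,0,0,0.55]
    - [-4,0,0,0,0.55]
    - [-4,0,0,0,0.55]
    - [0,0,0,0,0.55]

```text
time: 18.65
eef_pos: [0.476, -0.3611, 0.1871]
tcp_rot: [0.04, 0.702, -0.046, 0.709]
contact_force: [0.2, -0.3, 0.9]
opening: 0.547
```

```bash
python3 - <<'E'
from h import *
s=readout.get_state(); print(s['time'],s['eef_pos'],s['contact_force'],s['opening'])
a=[shot('wrist','w5'),shot('scene','s5')]
cv2.imwrite('pics/w5b.png',np.hstack([a[0]['frame'][:,:,::-1][:,56:456],a[1]['frame'][:,:400,::-1]]))
E
```

```text
18.65 [ 0.47596717 -0.36106436  0.18706414] [ 0.21154981 -0.29005141  0.85234819] 0.5474706363953603
```

View pics/w5b.png

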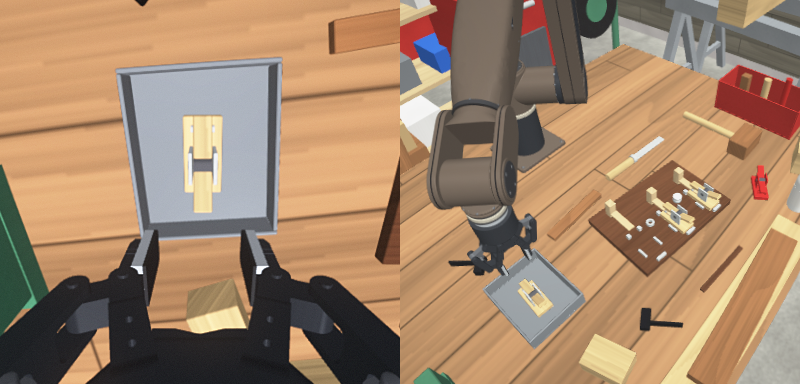

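The clip stands upright at the middle of the bin, at (202,160) in the wrist view and (533,296) in the scene view. The gripper is clear. The right strip stands on the board, and the other two clips look unchanged.

```bash
python3 -c "
from plant import sign_off; print(sign_off())"
```

```text
the job is handed in; nothing more can be done
None
```

The weak clip was the right-hand one (seat at y = -115 mm), and it now stands upright in the middle of the repair bin. I handed the job in at about 18.7 s; no verdict was reported.

- **Tugs:** The left strip held at about 10.4 N and the middle one at 6.9 N, neither moving. The right strip slid at about 2–3 N. The left tug went slightly over the 10 N limit you set (10.4 N, with a reading error of about 0.5 N), though well under the 15 N that would fail the job.
- **Strip:** I drew the right strip about 47 mm, fully clear of its jaws while the clip was still in its seat, and left it standing on the board.
- **Last checks:** In the final pictures the clip is upright and central in the bin, the gripper touches nothing, and the other two clips and strips look in place. I judged these by eye from the pictures, without measuring final poses. No bystander in view looked disturbed.

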